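# Gauge the slotted display bases and pack them in the case

### The arm

A 6-joint arm with a two-finger parallel gripper is mounted at the origin on the work surface. World frame = base frame: x ahead of the robot, y to its left, z up, the work surface at z = 0. Lengths are in m, angles in degrees, forces in N, time in s.
With the tool pointing down it reaches from about 0.35 to 0.875 m from the base axis. Payload 4.2 kg.
Tool frame: the origin (TCP) lies at the very end of the fingers, on their centre line; the grasp point (between the pads) lies 19 mm behind it; z points along the fingers, y is the line along which they close (so a half turn about z gives the same grasp; the last joint's range is limited). The gripper opens to 87 mm and grips with 3 to 60 N. Pads are 19 mm wide; open, the fingers measure 117 mm over their backs; the gripper's body (75 mm by 190 mm) begins 51 mm behind the grasp point.
Start: joints at [-51.188, 22.042, 0.453, 0, -68.411, -14.817], TCP at [0.254, -0.571, 0.223] pointing down, gripper open.
Joint ranges: [-179.83, 179.83], [-69.29, 118.12], [-61.27, 80.66], [-181.25, 117.63], [-171.15, -9.14], [-177.46, 177.46]. Speed limits (degrees/s): [159.86, 159.86, 180, 180, 180, 180].

### API

Orientations are given as a 3x3 rotation matrix whose columns are the frame's x, y, z axes.
In Python, from station import r gives the robot as it stands.
- The arm moves only by the tool jog_arm, never from a script. Its argument "plan" is text: rows parted by semicolons, each of 7 numbers parted by spaces: the shift along the tool's x, y, z normalised to -1 to 1, where 1 is 0.025 m, then the turn, a rotation vector about the tool's x, y, z normalised to -1 to 1, where 1 is 8 degrees, then the closure, from -1 (fully open) to 1 (shut). A call has exactly 10 rows; each row shifts and turns the commanded pose from where the row before left it, along the tool's axes as they then stand; what a row does not reach is not made up. A row lasts 1/10 s, in which the tool goes at most 50 mm and 8.59 degrees, less where a joint would pass 70% of its speed; a pose out of reach is approached as far as the arm can. A call with a number of a shift or a turn outside -1 to 1 is refused whole. A call with a gripper value outside its range is refused whole. The fingers move at their own pace and stop on an object; the grip force is fixed at half the most. Time passes only in rows, so rows that do not move let the fingers close, or fill a call up. It gives the time, the measured TCP pose, the force, the opening and the grip force at its end, in the units of the state.
- r.sense(): the state, without advancing time (a new reading comes with each control period).
- r.capture(name): name is "side" or "top"; returns (picture, depth): 400x640x3 uint8, red, green, blue; 400x640 float32, m along the optical axis (not along the pixel's ray), 0 where there is no reading.
- r.get_calibration(name): a dict with "mtx" (3x3 intrinsics, pixels), "extrinsics" (4x4, takes a point from camera to world coordinates). Camera axes: x right, y up, looking along -z (the intrinsics and any distortion apply to the point x, -y, -z); pixel columns grow to the right and rows downward; lengths in m; the calibration is good to about 2 mm. A picture is of the moment at which its call begins. get_calibration takes no time and is no camera call.
- r.finish_job(): hands the job in; it is judged then, once.
The state is a dict: "time_s": time; "joints": joint angles; "joint_velocities": joint speeds; "effort": joint torques, N m; "tcp_pos": TCP position; "ee_rot": TCP orientation; "wrist_force": force on the tool from outside, world axes, zero at the start; "moment": the same for the moment, N m; "gripper_width": opening from 0.0 (shut) to 1.0 (fully open); "gripper_force": force on a finger pad.
Only numpy, scipy, OpenCV 4.12 (cv2) and the standard library are available. Lean on these libraries where they do the work, as an engineer would, in place of code of your own. Each camera call takes 0.05 s, during which the arm holds its last target. There are 200 camera calls.

### The job

Check and pack the wooden display bases: raise the case's three flaps fully upright and, before a base is packed, try the blue-handled depth gauge in its slot, blade straight in until the shoulder sits down on the wood and held there for about a second, going from the palest base to the darkest so that no dark dust gets into pale wood. Put the gauge back in its grey stand, shoulder down on the stand, and leave every base standing upright, slot up, on the floor of the case. Do not disturb the jar, the figure or the mallet.

Things in the scene. Friction and masses are not known exactly. Their poses are not given: they have to be found in the camera images.
- case: Plywood packing case, fixed to the bench. Origin: centre of the underside of its floor board. The board is 12 mm thick; the inside of the case is 116 mm along its x axis and 260 mm along its y axis. The wall on the -x side (robot side) is fixed and upright, 6 mm thick and 60 mm high above the floor; the other three sides are hinged flaps.
- case_in (a point): Centre of the case's inside floor (green), 12 mm above the bench; same axes as the case.
- flap_far (a joint): Hinge angle of the plywood flap on the case's +x side (rad): 0 = leaning outwards, 40 degrees above level (its lower stop); 0.873 = upright (its upper stop). A stiff friction hinge: it stays where it is left; about 0.09 N m moves it, so a finger pushing inwards on its outer face some 25 mm above the hinge needs about 4 N.
- flap_far_hinge (a point): Middle of that flap's hinge line, on the case's +x edge, at the height of the inside floor (12 mm above the bench). Outward is the case's +x direction.
- flap_far_edge (a point): Middle of that flap's free edge (red rim), inner face; it moves with the flap. The flap is 60 mm from hinge to edge, 260 mm wide, 6 mm thick; when upright its inner face stands on the hinge line and its outer face 6 mm further out.
- flap_left (a joint): Hinge angle of the plywood flap on the case's +y side (rad): 0 = leaning outwards, 40 degrees above level (its lower stop); 0.873 = upright (its upper stop). A stiff friction hinge: it stays where it is left; about 0.09 N m moves it, so a finger pushing inwards on its outer face some 25 mm above the hinge needs about 4 N.
- flap_left_hinge (a point): Middle of that flap's hinge line, on the case's +y edge, at the height of the inside floor (12 mm above the bench). Outward is the case's +y direction.
- flap_left_edge (a point): Middle of that flap's free edge (red rim), inner face; it moves with the flap. The flap is 60 mm from hinge to edge, 112 mm wide, 6 mm thick; when upright its inner face stands on the hinge line and its outer face 6 mm further out.
- flap_right (a joint): Hinge angle of the plywood flap on the case's -y side (rad): 0 = leaning outwards, 40 degrees above level (its lower stop); 0.873 = upright (its upper stop). A stiff friction hinge: it stays where it is left; about 0.09 N m moves it, so a finger pushing inwards on its outer face some 25 mm above the hinge needs about 4 N.
- flap_right_hinge (a point): Middle of that flap's hinge line, on the case's -y edge, at the height of the inside floor (12 mm above the bench). Outward is the case's -y direction.
- flap_right_edge (a point): Middle of that flap's free edge (red rim), inner face; it moves with the flap. The flap is 60 mm from hinge to edge, 112 mm wide, 6 mm thick; when upright its inner face stands on the hinge line and its outer face 6 mm further out.
- base_pale: Display base of pale cream wood: loose block 60 mm (its x) by 44 mm (its y) by 50 mm high, about 0.13 kg. Origin: centre of its underside, z up. In the middle of its top is a slot, 40 mm along its x, 8 mm wide along its y, 40 mm deep, with a 3 mm chamfer at the mouth. May be absent.
- base_red: Display base of reddish-brown wood: loose block 60 mm (its x) by 44 mm (its y) by 50 mm high, about 0.13 kg. Origin: centre of its underside, z up. In the middle of its top is a slot, 40 mm along its x, 8 mm wide along its y, 40 mm deep, with a 3 mm chamfer at the mouth. May be absent.
- base_dark: Display base of near-black wood: loose block 60 mm (its x) by 44 mm (its y) by 50 mm high, about 0.13 kg. Origin: centre of its underside, z up. In the middle of its top is a slot, 40 mm along its x, 8 mm wide along its y, 40 mm deep, with a 3 mm chamfer at the mouth. May be absent.
- gauge: Depth gauge, loose, 0.16 kg. Origin: centre of its shoulder's underside, z up. Below: steel blade 30 mm wide (its x), 4 mm thick (its y), 34.5 mm long. Above: aluminium shoulder 56 (x) by 30 (y) by 10 mm, then a blue handle 30 (x) by 20 mm (y) from 10 to 68 mm above the origin. With the shoulder sitting on a base or its stand, its origin is 50 mm above the base's or stand's origin.
- gauge_tip (a point): Middle of the lower end of the blade, 34.5 mm below the gauge's origin.
- gauge_stand: Grey stand fixed to the bench, 76 mm (its x) by 50 mm (its y) by 50 mm high. Origin: centre of its underside. A slot in its top, 40 mm along its x, 9 mm along its y, 45 mm deep, 3 mm chamfer. The gauge starts in it, shoulder resting on the top, and goes back there.
- jar: Bystander: white paint jar with a yellow cap, 70 mm across, 80 mm high. Origin: centre of its underside.
- figure: Bystander: turned wooden figure, 68 mm across, 122 mm high. Origin: centre of its underside.
- mallet: Bystander: wooden mallet lying on the bench. Origin: centre of the underside of its head, 60 (x) by 110 (y) by 50 mm high; handle reaches 180 mm along its -x.
Not all that is in view belongs to the job. Of the things that look like the base_dark, take the one that is nearest to the robot's base at the start. Of the things that look like the base_red, the larger one is meant.

How it is judged (in metres and radians):
On the way, in this order (a step that is already met when the one before it is completed fails the run):
1. the gauge is fully home in the slot of the pale cream wood base, which has not been packed yet (z of gauge in the frame of base_pale between 0.045 and 0.0525 m and x of gauge_tip in the frame of base_pale between -0.01 and 0.01 m and y of gauge_tip in the frame of base_pale between -0.005 and 0.005 m and angle between the z axis of gauge and the z axis of base_pale, either way round below 0.1 rad and angle between base_pale's own z axis and vertical below 0.15 rad and (y of base_pale in the frame of case_in below -0.13 m or y of base_pale in the frame of case_in above 0.13 m or x of base_pale in the frame of case_in above 0.07 m or x of base_pale in the frame of case_in below -0.07 m)), for 0.3 s.
2. the gauge is fully home in the slot of the reddish-brown wood base, which has not been packed yet (z of gauge in the frame of base_red between 0.045 and 0.0525 m and x of gauge_tip in the frame of base_red between -0.01 and 0.01 m and y of gauge_tip in the frame of base_red between -0.005 and 0.005 m and angle between the z axis of gauge and the z axis of base_red, either way round below 0.1 rad and angle between base_red's own z axis and vertical below 0.15 rad and (y of base_red in the frame of case_in below -0.13 m or y of base_red in the frame of case_in above 0.13 m or x of base_red in the frame of case_in above 0.07 m or x of base_red in the frame of case_in below -0.07 m)), for 0.3 s.
3. the gauge is fully home in the slot of the near-black wood base, which has not been packed yet (z of gauge in the frame of base_dark between 0.045 and 0.0525 m and x of gauge_tip in the frame of base_dark between -0.01 and 0.01 m and y of gauge_tip in the frame of base_dark between -0.005 and 0.005 m and angle between the z axis of gauge and the z axis of base_dark, either way round below 0.1 rad and angle between base_dark's own z axis and vertical below 0.15 rad and (y of base_dark in the frame of case_in below -0.13 m or y of base_dark in the frame of case_in above 0.13 m or x of base_dark in the frame of case_in above 0.07 m or x of base_dark in the frame of case_in below -0.07 m)), for 0.3 s.
At the end, for the whole second after the job is handed in: All three flaps within about 7 degrees of upright (joint above 0.75 rad); every base present stands upright (within 0.1 rad), at rest, on the case's floor inside its walls (height within 6 mm); the gauge stands in its stand's slot, within 3 mm of fully down and upright within 0.1 rad (value of joint each of flap_far, flap_left, flap_right above 0.75 rad and x of base_pale in the frame of case_in between -0.05 and 0.05 m and y of base_pale in the frame of case_in between -0.12 and 0.12 m and z of base_pale in the frame of case_in between -0.006 and 0.006 m and angle between each of base_pale, base_red, base_dark, gauge's own z axis and vertical below 0.1 rad and linear speed of each of base_pale, base_red, base_dark, gauge below 0.02 m/s and x of base_red in the frame of case_in between -0.05 and 0.05 m and y of base_red in the frame of case_in between -0.12 and 0.12 m and z of base_red in the frame of case_in between -0.006 and 0.006 m and x of base_dark in the frame of case_in between -0.05 and 0.05 m and y of base_dark in the frame of case_in between -0.12 and 0.12 m and z of base_dark in the frame of case_in between -0.006 and 0.006 m and x of gauge in the frame of gauge_stand between -0.01 and 0.01 m and y of gauge in the frame of gauge_stand between -0.006 and 0.006 m and z of gauge in the frame of gauge_stand below 0.053 m); the robot touches nothing.
It fails at once if a bystander was disturbed (moved more than 30 mm) (distance of any of jar, figure, mallet from where it was at the start of the episode above 0.03 m).
Of base_pale, base_red, base_dark only 2 to 3 are there at a start; the rules pass over those that are not, and their reading is None.
At some moment in a run one of base_pale, base_red, base_dark may be knocked a few centimetres aside while the robot is not near it.
It also fails if it takes over 210 s, if anything falls off the work surface, if the arm or the gripper's body presses on something with over 40 N, if the wrist force passes 120 N, or if a joint passes its speed limit or range.

## Working session

There is one attempt and no reset: what is moved stays moved. The work goes in short steps, Python scripts to look and compute and a tool call to move; the robot and the scene stay as the last step left them, time stands still between calls to the robot, and variables do not carry over. Pictures are saved under pics/ and viewed, at most 14 in all, crops included, and the job is handed in when it is done.

Besides the shell and the picture viewer there is one more tool, called by a JSON object that holds its "api" and its "payload", one argument or row to a line. jog_arm: Moves the arm, as the interface text tells. Scaled input: -1 to 1 covers 0.025 m each way for a shift and 8 degrees each way for a turn. Its arguments: {"type":"object","properties":{"plan":{"type":"string"}},"required":["plan"]}

```bash
ls; mkdir -p pics; cat > h.py <<'E'
import numpy as np, cv2
from station import r
def cap(n):
    p,d=r.capture(n); c=r.get_calibration(n); return p,d,np.array(c["mtx"]),np.array(c["extrinsics"])
def cloud(d,K,T):
    v,u=np.mgrid[0:d.shape[0],0:d.shape[1]]
    X=np.stack([(u-K[0,2])/K[0,0]*d,-(v-K[1,2])/K[1,1]*d,-d,np.ones_like(d)],-1)
    return (X@T.T)[...,:3]
def save(p,n): cv2.imwrite(f"pics/{n}.png",cv2.cvtColor(p,cv2.COLOR_RGB2BGR))
E
python3 - <<'E'
from h import *
for n in("top","side"):
    p,d,K,T=cap(n); save(p,n+"0"); np.savez(n+"0",p=p,d=d,P=cloud(d,K,T)); print(n,K.round(1).tolist(),T.round(3).tolist(), r.get_calibration(n).keys())
s=r.sense(); print({k:np.round(v,3).tolist() for k,v in s.items()})
E
```

```text
pics
top [[450.6, 0.0, 324.5], [0.0, 450.6, 204.2], [0.0, 0.0, 1.0]] [[0.028, 0.987, -0.159, 0.404], [-1.0, 0.027, -0.006, -0.018], [-0.002, 0.159, 0.987, 1.257], [0.0, 0.0, 0.0, 1.0]] dict_keys(['mtx', 'extrinsics'])
side [[369.1, 0.0, 321.4], [0.0, 369.1, 201.8], [0.0, 0.0, 1.0]] [[-0.914, 0.29, -0.284, 0.276], [-0.406, -0.624, 0.668, 0.691], [0.016, 0.726, 0.688, 0.774], [0.0, 0.0, 0.0, 1.0]] dict_keys(['mtx', 'extrinsics'])
{'time_s': 0.1, 'joints': [-51.189, 22.087, 0.389, -0.024, -68.412, -14.816], 'joint_velocities': [0.073, -0.115, 0.286, 0.151, -0.071, 0.019], 'effort': [-0.0, -39.169, 18.794, 4.232, 0.013, -0.0], 'tcp_pos': [0.254, -0.57, 0.222], 'ee_rot': [[-0.914, -0.407, -0.001], [-0.407, 0.914, 0.002], [0.0, 0.002, -1.0]], 'wrist_force': [0.292, -0.048, -0.03], 'moment': [0.014, 0.004, -0.007], 'gripper_force': 0.0, 'gripper_width': 1.005}
```

View pics/top0.png

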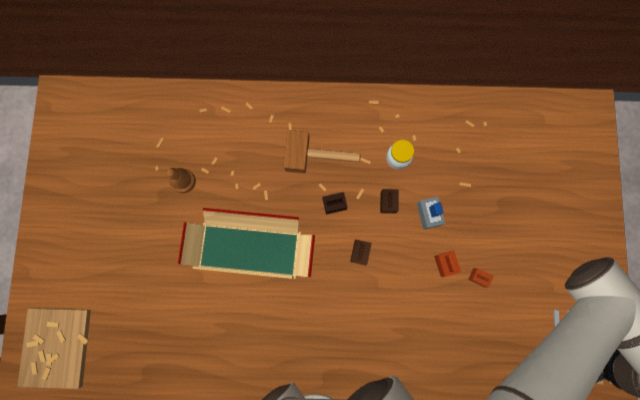

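View pics/side0.png

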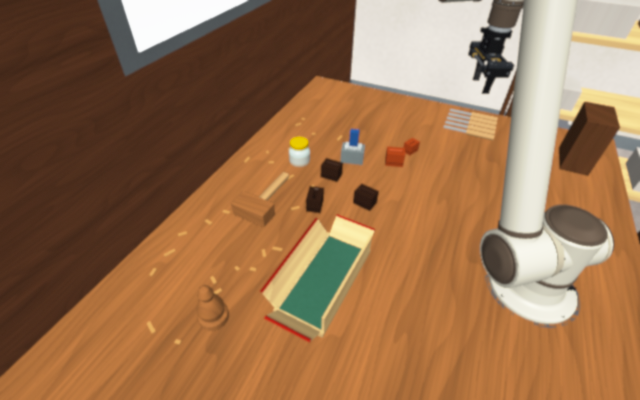

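Top view: case (248,245) with flaps open, gauge in its stand (432,212), large red base (448,264) and a small red decoy (481,278), and dark blocks at (335,203), (390,201) and (361,252). The jar is at (401,153), the mallet at (297,150) and the figure at (181,180). I see no pale base. Next I'll measure the positions.

```bash
cat >> h.py <<'E'
def rects(P,p,lo,hi,box,minA=15):
    z=P[...,2]; m=(z>lo)&(z<hi)&(P[...,0]>box[0])&(P[...,0]<box[1])&(P[...,1]>box[2])&(P[...,1]<box[3])
    n,L,st,_=cv2.connectedComponentsWithStats(m.astype(np.uint8)); out=[]
    for i in range(1,n):
        if st[i,4]<minA: continue
        q=P[L==i]; c,s,a=cv2.minAreaRect((q[:,:2]*1000).astype(np.float32)); out.append((i,st[i,4],c,s,a))
        print(st[i].tolist(),"c",np.round(c,1).tolist(),"sz",np.round(s,1).tolist(),"ang",round(a,1),"z",np.percentile(q[:,2],[5,50,95]).round(3).tolist(),"rgb",p[L==i].mean(0).round().tolist(),"mean",(q[:,:2].mean(0)*1000).round(1).tolist())
    return L,out
E
python3 - <<'E'
from h import *
for n in("top","side"):
    z=np.load(n+"0.npz"); P=z["P"]; print(n,"bench z",np.median(P[300,100:200,2]) if n=="top" else "")
    print("tops"); rects(P,z["p"],.040,.056,(0.2,.9,-.8,.8))
    print("all"); rects(P,z["p"],.02,.15,(0.2,.9,-.8,.8))
z=np.load("top0.npz");P=z["P"];
print("case floor");
p=z["p"].astype(int); m=(p[...,1]>p[...,0]+25)&(p[...,1]>50)
q=P[m]; q=q[(q[:,2]<.03)]; print(len(q),np.median(q[:,2]),cv2.minAreaRect((q[:,:2]*1000).astype(np.float32)))
big=cv2.resize(z["p"][120:300,170:510],None,fx=2.35,fy=2.35,interpolation=cv2.INTER_CUBIC); save(big,"crop0")
E
```

```text
top bench z 0.0005214755362165091
tops
[284, 130, 25, 41, 830] c [749.9, 72.6] sz [60.5, 110.5] ang 86.0 z [0.046, 0.051, 0.055] rgb [149.0, 92.0, 47.0] mean [748.4, 72.3]
[388, 144, 25, 24, 101] c [735.4, -209.3] sz [67.8, 43.8] ang 55.1 z [0.043, 0.052, 0.056] rgb [163.0, 168.0, 159.0] mean [727.5, -205.7]
[169, 169, 21, 20, 76] c [653.4, 383.2] sz [37.1, 55.4] ang 48.2 z [0.042, 0.051, 0.056] rgb [90.0, 55.0, 28.0] mean [649.6, 376.6]
[382, 189, 17, 23, 344] c [615.4, -188.6] sz [61.0, 45.2] ang 0.4 z [0.045, 0.051, 0.055] rgb [63.0, 39.0, 25.0] mean [614.9, -188.3]
[323, 192, 25, 21, 324] c [605.8, -38.0] sz [44.7, 60.2] ang 14.4 z [0.046, 0.05, 0.054] rgb [50.0, 31.0, 22.0] mean [605.4, -38.2]
[419, 197, 26, 32, 268] c [585.2, -301.8] sz [76.8, 50.1] ang 14.5 z [0.045, 0.051, 0.055] rgb [112.0, 117.0, 117.0] mean [581.8, -295.9]
[203, 210, 96, 16, 519] c [559.1, 188.1] sz [259.1, 25.3] ang 86.7 z [0.041, 0.048, 0.055] rgb [179.0, 139.0, 91.0] mean [556.4, 188.0]
[178, 223, 13, 42, 319] c [482.5, 360.8] sz [25.5, 111.6] ang 87.2 z [0.041, 0.047, 0.054] rgb [137.0, 83.0, 53.0] mea
[... 5432 characters left out ...]
04.3, -29.9]
[322, 214, 53, 117, 1483] c [465.7, 173.1] sz [306.8, 120.3] ang 86.5 z [0.023, 0.045, 0.074] rgb [216.0, 187.0, 129.0] mean [436.2, 129.8]
[260, 218, 67, 88, 1778] c [553.3, 189.6] sz [262.2, 40.3] ang 86.0 z [0.022, 0.042, 0.059] rgb [216.0, 171.0, 113.0] mean [554.1, 201.6]
[197, 285, 31, 42, 950] c [654.2, 399.0] sz [65.0, 44.2] ang 50.5 z [0.022, 0.063, 0.117] rgb [161.0, 103.0, 56.0] mean [651.6, 401.2]
[264, 311, 55, 31, 660] c [483.7, 351.7] sz [43.5, 112.8] ang 86.8 z [0.022, 0.042, 0.053] rgb [166.0, 109.0, 72.0] mean [481.4, 355.5]
case floor
3479 0.013278779537138297 ((471.63092041015625, 194.996337890625), (251.13522338867188, 105.64249420166016), 85.95721435546875)
```

View pics/crop0.png

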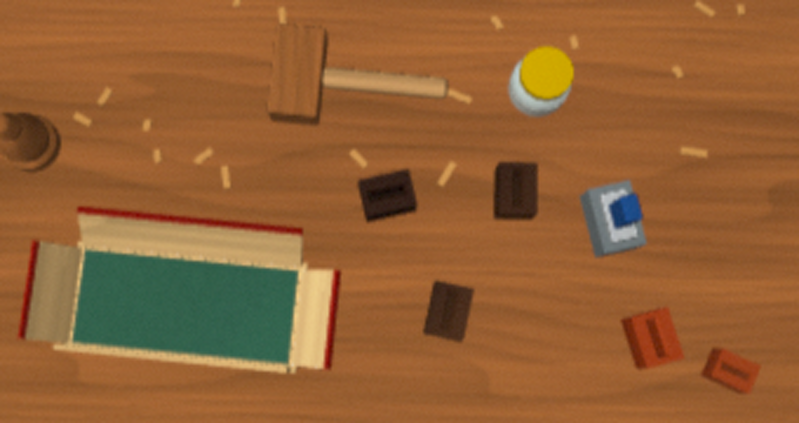

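The crop confirms red (large) at about (449,-346) mm, the nearest dark block at (473,-111) and the stand at (586,-301). The slots run along the long sides. Case centre is about (471,195), and sizes and heights match the description.

```bash
cat > go.py <<'E'
import sys,numpy as np
from scipy.spatial.transform import Rotation as Ro
from station import r
# usage: go.py x y z(mm) a(deg of tool x axis) ; turn first, shift in the turned frame
x,y,z,a=map(float,sys.argv[1:5]); s=r.sense(); R=np.array(s["ee_rot"]); c,n=np.cos(np.radians(a)),np.sin(np.radians(a))
G=np.array([[c,n,0],[n,-c,0],[0,0,-1.]]); rv=Ro.from_matrix(R.T@G).as_rotvec(degrees=True)
d=np.array([x,y,z])/1000-s["tcp_pos"]
print("t",round(s["time_s"],1),"tcp",np.round(s["tcp_pos"],4),"a",round(float(np.degrees(np.arctan2(R[1,0],R[0,0]))),1),"w",round(s["gripper_width"],3),"F",np.round(s["wrist_force"],1))
print("turn units",(rv/8).round(2),"shift units in turned frame",(G.T@d/.025).round(2),"in present frame",(R.T@d/.025).round(2))
E
python3 go.py 585.5 -301 200 194.5
```

```text
t 0.1 tcp [ 0.254  -0.5705  0.2216] a -156.0 w 1.005 F [ 0.3 -0.  -0. ]
turn units [ 0.01 -0.    1.19] shift units in turned frame [-15.54   7.12   0.86] in present frame [-16.5    4.46   0.87]
```

{"api": "jog_arm", "payload": {
  "plan": "-0.5 0.2 0 0 0 0.6 -1;-0.9 0.4 0 0 0 0.59 -1;-1 0.45 0 0 0 0 -1;-1 0.46 0 0 0 0 -1;-1 0.46 0 0 0 0 -1;-1 0.46 0 0 0 0 -1;-1 0.46 0 0 0 0 -1;-1 0.46 0 0 0 0 -1;-1 0.46 0 0 0 0 -1;-1 0.46 0 0 0 0 -1"
}}

```text
time_s: 1.1
tcp_pos: [0.4528, -0.4046, 0.222]
ee_rot: [[-0.968, -0.25, -0.001], [-0.25, 0.968, 0.001], [0.001, 0.001, -1.0]]
wrist_force: [0.7, 1.1, -0.0]
gripper_width: 0.998
gripper_force: 0.0
```

```bash
python3 go.py 585.5 -301 200 194.5
```

```text
t 1.1 tcp [ 0.4528 -0.4046  0.222 ] a -165.5 w 0.998 F [ 0.7  1.1 -0. ]
turn units [ 0.01 -0.   -0.  ] shift units in turned frame [-6.18  2.68  0.88] in present frame [-6.17  2.69  0.88]
```

{"api": "jog_arm", "payload": {
  "plan": "-1 0.44 0 0 0 0 -1;-1 0.44 0 0 0 0 -1;-1 0.44 0 0 0 0 -1;-1 0.44 0.2 0 0 0 -1;-1 0.44 0.2 0 0 0 -1;-0.8 0.32 0.3 0 0 0 -1;-0.37 0.16 0.2 0 0 0 -1;0 0 0 0 0 0 -1;0 0 0 0 0 0 -1;0 0 0 0 0 0 -1"
}}

```text
time_s: 2.1
tcp_pos: [0.5842, -0.303, 0.2006]
ee_rot: [[-0.969, -0.249, 0.0], [-0.249, 0.969, -0.0], [-0.0, -0.0, -1.0]]
wrist_force: [-1.0, 0.5, -0.3]
gripper_width: 0.998
gripper_force: 0.0
```

```bash
python3 - <<'E'
from h import *
p,d,K,T=cap("top"); P=cloud(d,K,T); save(cv2.resize(p[100:400,250:640],None,fx=2,fy=2),"top1")
print("handle/bases"); rects(P,p,.040,.056,(0.2,.9,-.8,0))
p,d,K,T=cap("side"); P=cloud(d,K,T)
L,o=rects(P,p,.09,.125,(0.5,.65,-.4,-.2))
E
python3 go.py 585.5 -301 70 194.5
```

```text
handle/bases
[323, 192, 25, 21, 328] c [605.4, -38.1] sz [44.7, 59.7] ang 14.5 z [0.045, 0.051, 0.055] rgb [48.0, 29.0, 21.0] mean [605.1, -38.3]
[425, 217, 20, 12, 91] c [554.6, -310.2] sz [17.7, 51.9] ang 20.9 z [0.044, 0.051, 0.055] rgb [101.0, 105.0, 104.0] mean [553.8, -309.4]
[351, 240, 7, 22, 42] c [475.7, -93.0] sz [6.2, 58.1] ang 78.6 z [0.046, 0.051, 0.055] rgb [76.0, 60.0, 50.0] mean [480.6, -93.1]
[438, 251, 23, 26, 357] c [447.9, -345.8] sz [59.9, 45.9] ang 17.3 z [0.044, 0.05, 0.055] rgb [147.0, 57.0, 22.0] mean [447.1, -345.4]
[474, 270, 19, 18, 87] c [413.7, -437.3] sz [46.7, 32.3] ang 64.3 z [0.04, 0.042, 0.044] rgb [146.0, 62.0, 27.0] mean [413.8, -436.2]
[350, 128, 10, 12, 94] c [585.7, -299.4] sz [29.4, 22.5] ang 16.6 z [0.092, 0.112, 0.12] rgb [63.0, 90.0, 143.0] mean [584.8, -295.7]
t 2.2 tcp [ 0.5843 -0.303   0.2007] a -165.6 w 1.0 F [-0.2  0.8  0.6]
turn units [-0.    0.   -0.01] shift units in turned frame [-0.07  0.06  5.23] in present frame [-0.06  0.07  5.23]
```

View pics/top1.png

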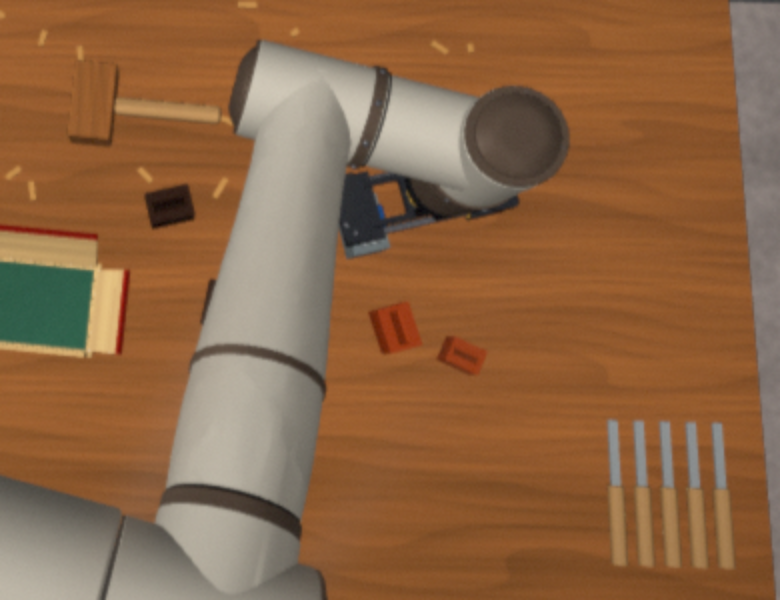

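With the arm moved aside, the area it hid at the right shows only chisels. There is no pale base, and red (396,328 in the crop) hasn't moved. Descending onto the handle.

{"api": "jog_arm", "payload": {
  "plan": "-0.05 0.07 1 0 0 0 -1;0 0 1 0 0 0 -1;0 0 1 0 0 0 -1;0 0 1 0 0 0 -1;0 0 0.8 0 0 0 -1;0 0 0.35 0 0 0 -1;0 0 0 0 0 0 -1;0 0 0 0 0 0 1;0 0 0 0 0 0 1;0 0 0 0 0 0 1"
}}

```text
time_s: 3.2
tcp_pos: [0.5863, -0.3004, 0.0727]
ee_rot: [[-0.968, -0.25, 0.002], [-0.25, 0.968, -0.001], [-0.002, -0.001, -1.0]]
wrist_force: [0.9, -0.2, 0.1]
gripper_width: 0.812
gripper_force: 0.0
```

{"api": "jog_arm", "payload": {
  "plan": "0 0 0 0 0 0 1;0 0 0 0 0 0 1;0 0 0 0 0 0 1;0 0 -0.5 0 0 0 1;0 0 -1 0 0 0 1;0 0 -1 0 0 0 1;0 0 -1 0 0 0 1;0 0 -0.5 0 0 0 1;0 0 0 0 0 0 1;0 0 0 0 0 0 1"
}}

```text
time_s: 4.2
tcp_pos: [0.5852, -0.2998, 0.1707]
ee_rot: [[-0.968, -0.25, -0.001], [-0.25, 0.968, 0.001], [0.001, 0.001, -1.0]]
wrist_force: [-0.1, -0.3, -0.3]
gripper_width: 0.012
gripper_force: 0.0
```

```bash
python3 - <<'E'
from h import *
p,d,K,T=cap("side"); P=cloud(d,K,T); save(cv2.resize(p[60:260,240:500],None,fx=3,fy=3),"side2")
print("red");rects(P,p,.042,.056,(0.38,.52,-.42,-.28))
p,d,K,T=cap("top"); P=cloud(d,K,T)
rects(P,p,.042,.056,(0.38,.62,-.42,0));
E
python3 go.py 448.5 -346 145 197
```

```text
red
[387, 146, 19, 11, 179] c [449.7, -345.9] sz [59.8, 48.8] ang 17.1 z [0.045, 0.051, 0.053] rgb [183.0, 77.0, 33.0] mean [449.3, -342.5]
[323, 197, 25, 16, 267] c [604.0, -38.7] sz [42.4, 60.3] ang 12.9 z [0.046, 0.05, 0.054] rgb [46.0, 28.0, 20.0] mean [601.2, -37.1]
[427, 200, 11, 3, 16] c [616.6, -302.4] sz [28.0, 5.6] ang 87.1 z [0.046, 0.051, 0.054] rgb [120.0, 127.0, 129.0] mean [616.7, -301.4]
[425, 218, 20, 10, 86] c [556.2, -310.1] sz [16.8, 51.6] ang 15.6 z [0.046, 0.051, 0.055] rgb [102.0, 107.0, 107.0] mean [553.8, -308.6]
[438, 251, 23, 26, 354] c [448.0, -346.1] sz [59.9, 45.4] ang 17.0 z [0.045, 0.051, 0.055] rgb [148.0, 58.0, 22.0] mean [447.7, -345.6]
t 4.3 tcp [ 0.5847 -0.2998  0.1696] a -165.5 w 0.008 F [ 0.3  0.2 -0.7]
turn units [ 0.01 -0.02 -0.32] shift units in turned frame [ 5.75 -0.17  0.98] in present frame [ 5.74 -0.43  1.  ]
```

View pics/side2.png

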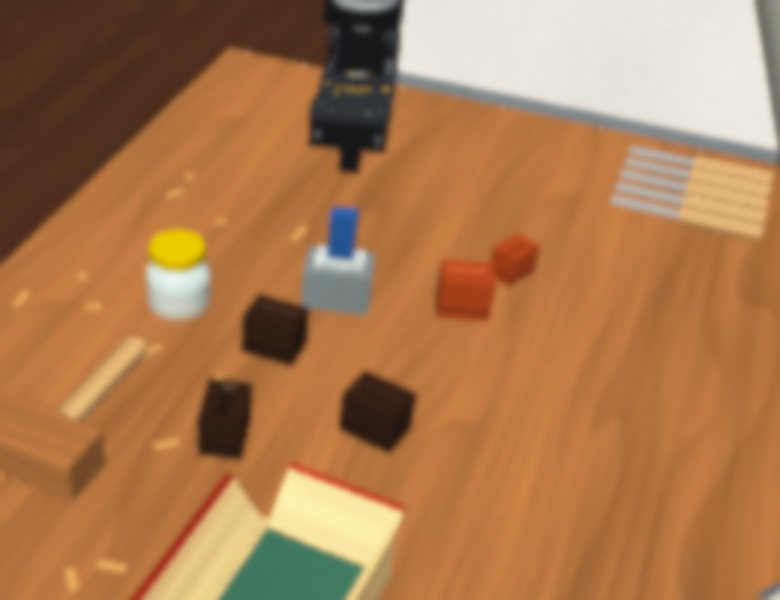

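The fingers hadn't closed before the lift, so they closed above the handle at (345,232 in the crop) and the gauge stayed in its stand. I'll repeat and allow more closing time.

{"api": "jog_arm", "payload": {
  "plan": "0 0 0 0 0 0 -0.2;0 0 0 0 0 0 -0.2;0 0 0 0 0 0 -0.2;0 0 0 0 0 0 -0.2;0 0 0 0 0 0 -0.2;0 0 0.9 0 0 0 -0.2;0 0 1 0 0 0 -0.2;0 0 1 0 0 0 -0.2;0 0 0.7 0 0 0 -0.2;0 0 0.3 0 0 0 -0.2"
}}

```text
time_s: 5.3
tcp_pos: [0.5845, -0.2998, 0.0717]
ee_rot: [[-0.968, -0.25, -0.003], [-0.25, 0.968, 0.001], [0.003, 0.002, -1.0]]
wrist_force: [0.5, -0.7, -0.5]
gripper_width: 0.595
gripper_force: 0.0
```

{"api": "jog_arm", "payload": {
  "plan": "0 0 0 0 0 0 1;0 0 0 0 0 0 1;0 0 0 0 0 0 1;0 0 0 0 0 0 1;0 0 0 0 0 0 1;0 0 0 0 0 0 1;0 0 0 0 0 0 1;0 0 0 0 0 0 1;0 0 0 0 0 0 1;0 0 0 0 0 0 1"
}}

```text
time_s: 6.3
tcp_pos: [0.586, -0.3004, 0.0746]
ee_rot: [[-0.968, -0.25, 0.001], [-0.25, 0.968, -0.001], [-0.001, -0.001, -1.0]]
wrist_force: [-0.0, 0.6, 6.0]
gripper_width: 0.227
gripper_force: 30.0
```

{"api": "jog_arm", "payload": {
  "plan": "0 0 -0.5 0 0 0 1;0 0 -0.8 0 0 0 1;0 0 -0.8 0 0 0 1;0 0 -0.8 0 0 0 1;0 0 -0.2 0 0 0 1;0.5 0 0 0 0 -0.32 1;0.8 0 0 0 0 0 1;0.8 0 0 0 0 0 1;0.8 0 0 0 0 0 1;0.8 0 0 0 0 0 1"
}}

```text
time_s: 7.3
tcp_pos: [0.4954, -0.3264, 0.1499]
ee_rot: [[-0.956, -0.293, -0.002], [-0.293, 0.956, 0.002], [0.002, 0.002, -1.0]]
wrist_force: [0.7, -0.4, -1.5]
gripper_width: 0.228
gripper_force: 30.0
```

```bash
python3 go.py 448.8 -346 130 197
```

```text
t 7.3 tcp [ 0.4954 -0.3264  0.1499] a -163.0 w 0.228 F [ 0.7 -0.4 -1.5]
turn units [ 0.02 -0.01  0.  ] shift units in turned frame [ 2.01 -0.2   0.8 ] in present frame [ 2.01 -0.21  0.8 ]
```

{"api": "jog_arm", "payload": {
  "plan": "0.8 -0.1 0 0 0 0 1;0.8 -0.1 0 0 0 0 1;0.4 -0.01 0.2 0 0 0 1;0 0 0.3 0 0 0 1;0 0 0.3 0 0 0 1;0 0 0 0 0 0 1;0 0 0 0 0 0 1;0 0 0 0 0 0 1;0 0 0 0 0 0 1;0 0 0 0 0 0 1"
}}

```text
time_s: 8.3
tcp_pos: [0.4511, -0.3464, 0.1315]
ee_rot: [[-0.956, -0.293, 0.0], [-0.293, 0.956, -0.0], [-0.0, -0.0, -1.0]]
wrist_force: [1.0, -0.3, -1.9]
gripper_width: 0.226
gripper_force: 30.0
```

```bash
python3 - <<'E'
from h import *
p,d,K,T=cap("side"); P=cloud(d,K,T); save(cv2.resize(p[100:190,350:450],None,fx=6,fy=6,interpolation=2),"side3")
print("red");rects(P,p,.042,.054,(0.38,.52,-.42,-.28))
p,d,K,T=cap("top"); P=cloud(d,K,T); rects(P,p,.042,.056,(0.38,.52,-.42,-.28));
E
python3 go.py 448.8 -346 74 197
```

```text
red
[387, 146, 19, 12, 173] c [450.3, -346.4] sz [60.2, 51.6] ang 19.1 z [0.044, 0.051, 0.053] rgb [186.0, 78.0, 34.0] mean [449.4, -342.1]
[444, 260, 10, 16, 57] c [438.1, -343.6] sz [41.8, 14.0] ang 18.8 z [0.047, 0.051, 0.054] rgb [134.0, 54.0, 24.0] mean [435.3, -342.5]
t 8.4 tcp [ 0.4509 -0.3464  0.1314] a -163.0 w 0.225 F [-0.3  0.5 -0.7]
turn units [-0.    0.    0.01] shift units in turned frame [0.08 0.04 2.3 ] in present frame [0.08 0.04 2.3 ]
```

View pics/side3.png

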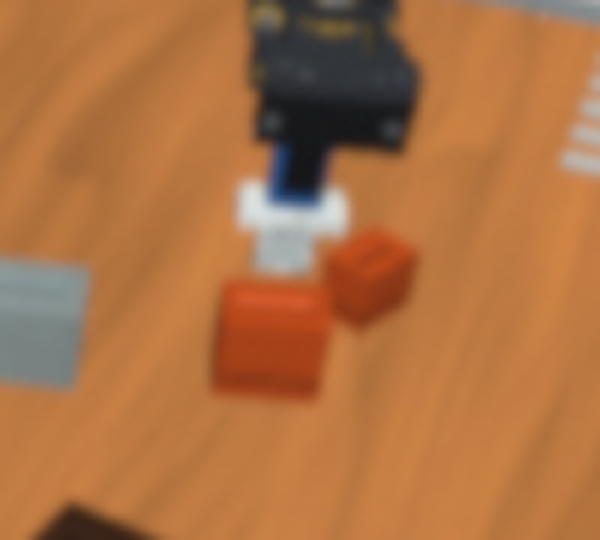

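The gauge is held upright with its blade (285,255) over the red base's slot. Lowering slowly, with some slack at the end.

{"api": "jog_arm", "payload": {
  "plan": "0 0 0.3 0 0 0 1;0 0 0.25 0 0 0 1;0 0 0.25 0 0 0 1;0 0 0.25 0 0 0 1;0 0 0.25 0 0 0 1;0 0 0.25 0 0 0 1;0 0 0.25 0 0 0 1;0 0 0.25 0 0 0 1;0 0 0.15 0 0 0 1;0 0 0.05 0 0 0 1"
}}

```text
time_s: 9.4
tcp_pos: [0.4505, -0.3464, 0.0747]
ee_rot: [[-0.956, -0.293, -0.001], [-0.293, 0.956, 0.0], [0.001, 0.001, -1.0]]
wrist_force: [-0.4, 1.7, 1.5]
gripper_width: 0.227
gripper_force: 30.0
```

```bash
python3 go.py 448.8 -346 74 197
```

```text
t 9.4 tcp [ 0.4505 -0.3464  0.0747] a -163.0 w 0.227 F [-0.4  1.7  1.5]
turn units [ 0.   -0.01  0.  ] shift units in turned frame [0.06 0.03 0.03] in present frame [0.06 0.03 0.03]
```

{"api": "jog_arm", "payload": {
  "plan": "0 0 0.05 0 0 0 1;0 0 0.03 0 0 0 1;0 0 0 0 0 0 1;0 0 0 0 0 0 1;0 0 0 0 0 0 1;0 0 0 0 0 0 1;0 0 0 0 0 0 1;0 0 0 0 0 0 1;0 0 0 0 0 0 1;0 0 0 0 0 0 1"
}}

```text
time_s: 10.4
tcp_pos: [0.4506, -0.3464, 0.0746]
ee_rot: [[-0.956, -0.293, -0.0], [-0.293, 0.956, -0.0], [0.0, -0.0, -1.0]]
wrist_force: [-3.2, 3.2, 6.1]
gripper_width: 0.232
gripper_force: 30.0
```

```bash
python3 - <<'E'
from h import *
p,d,K,T=cap("side"); P=cloud(d,K,T); save(cv2.resize(p[100:190,350:450],None,fx=4,fy=4,interpolation=2),"side4")
print("red");rects(P,p,.040,.056,(0.38,.52,-.42,-.28))
E
python3 go.py 473 -111 150 168.5
```

```text
red
[387, 146, 19, 12, 102] c [454.5, -332.0] sz [37.6, 72.2] ang 74.2 z [0.042, 0.05, 0.054] rgb [177.0, 105.0, 80.0] mean [446.6, -329.3]
t 10.4 tcp [ 0.4506 -0.3464  0.0746] a -162.9 w 0.231 F [-2.9  2.6  5.8]
turn units [-0.   -0.    3.57] shift units in turned frame [ 1.    9.41 -3.02] in present frame [-3.62  8.74 -3.02]
```

View pics/side4.png

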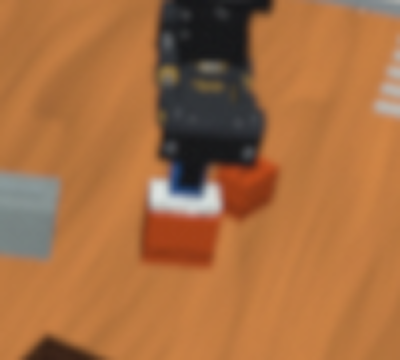

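The shoulder (185,195 in the crop) sits flush on the red base. Lift and go on to the dark base.

{"api": "jog_arm", "payload": {
  "plan": "0 0 -0.4 0 0 0 1;0 0 -0.8 0 0 0 1;0 0 -0.9 0 0 0 1;0 0 -0.8 0 0 0 1;0 0 -0.3 0 0 0.7 1;0 0.4 0 0 0 0.9 1;0 0.8 0 0 0 0.9 1;0 0.9 0 0 0 0.9 1;0 0.9 0 0 0 0.17 1;0 0.9 0 0 0 0 1"
}}

```text
time_s: 11.45
tcp_pos: [0.4572, -0.2494, 0.1538]
ee_rot: [[-0.98, 0.201, 0.002], [0.201, 0.98, -0.0], [-0.002, -0.0, -1.0]]
wrist_force: [1.1, 0.5, -2.3]
gripper_width: 0.226
gripper_force: 30.0
```

```bash
python3 - <<'E'
from h import *
for n in ("top","side"):
    p,d,K,T=cap(n); P=cloud(d,K,T); print(n);rects(P,p,.042,.056,(0.38,.65,-.42,-.02))
E
python3 go.py 473 -111 150 168.5
```

```text
top
[382, 189, 17, 23, 335] c [615.5, -188.4] sz [44.4, 60.7] ang 89.8 z [0.046, 0.051, 0.055] rgb [63.0, 43.0, 31.0] mean [615.5, -188.4]
[328, 192, 18, 21, 215] c [606.7, -41.1] sz [44.1, 53.8] ang 15.5 z [0.046, 0.05, 0.054] rgb [49.0, 30.0, 22.0] mean [608.0, -41.0]
[420, 197, 25, 28, 431] c [585.2, -302.0] sz [76.3, 51.9] ang 13.9 z [0.046, 0.051, 0.054] rgb [107.0, 114.0, 114.0] mean [589.4, -302.0]
side
[341, 142, 24, 13, 245] c [586.6, -300.4] sz [76.2, 53.4] ang 14.9 z [0.044, 0.051, 0.053] rgb [139.0, 144.0, 140.0] mean [585.8, -297.8]
[392, 147, 14, 10, 110] c [442.7, -348.1] sz [42.2, 49.8] ang 20.4 z [0.044, 0.05, 0.053] rgb [184.0, 83.0, 43.0] mean [438.1, -343.5]
[321, 158, 22, 14, 205] c [617.3, -188.5] sz [60.9, 51.4] ang 0.7 z [0.043, 0.05, 0.053] rgb [68.0, 42.0, 28.0] mean [616.0, -185.1]
[354, 183, 25, 18, 255] c [474.6, -111.3] sz [46.6, 63.1] ang 79.4 z [0.043, 0.05, 0.053] rgb [68.0, 42.0, 26.0] mean [473.9, -108.5]
[307, 186, 17, 15, 160] c [608.6, -41.7] sz [44.0, 52.6] ang 14.9 z [0.047, 0.051, 0.053] rgb [71.0, 45.0, 28.0] mean [607.7, -44.3]
t 11.6 tcp [ 0.4576 -0.2484  0.1539] a 168.6 w 0.23 F [ 0.2  0.2 -1.2]
turn units [0.   0.01 0.02] shift units in turned frame [0.49 5.51 0.15] in present frame [0.48 5.51 0.16]
```

{"api": "jog_arm", "payload": {
  "plan": "0.04 0.9 0 0 0 0 1;0.08 0.9 0 0 0 0 1;0.08 0.9 0.1 0 0 0 1;0.08 0.9 0.2 0 0 0 1;0.08 0.9 0.3 0 0 0 1;0.07 0.7 0.3 0 0 0 1;0.06 0.31 0.1 0 0 0 1;0 0 0 0 0 0 1;0 0 0 0 0 0 1;0 0 0 0 0 0 1"
}}

```text
time_s: 12.55
tcp_pos: [0.4727, -0.1133, 0.1285]
ee_rot: [[-0.98, 0.201, 0.001], [0.201, 0.98, -0.0], [-0.001, 0.0, -1.0]]
wrist_force: [-0.2, -0.2, -1.0]
gripper_width: 0.226
gripper_force: 30.0
```

```bash
python3 - <<'E'
from h import *
for n in ("side",):
    p,d,K,T=cap(n); P=cloud(d,K,T); print(n);rects(P,p,.042,.054,(0.42,.53,-.18,-.05))
E
python3 go.py 473.5 -111 74.5 168.5
```

```text
side
[354, 183, 25, 19, 254] c [474.3, -110.8] sz [46.8, 61.9] ang 77.0 z [0.043, 0.05, 0.053] rgb [66.0, 42.0, 29.0] mean [473.7, -107.9]
t 12.6 tcp [ 0.4726 -0.1133  0.1284] a 168.4 w 0.23 F [-0.2  1.  -1.3]
turn units [ 0.    0.01 -0.01] shift units in turned frame [-0.02  0.1   2.16] in present frame [-0.01  0.1   2.16]
```

{"api": "jog_arm", "payload": {
  "plan": "-0.02 0.08 0.1 0 0 0 1;0 0 0.3 0 0 0 1;0 0 0.25 0 0 0 1;0 0 0.25 0 0 0 1;0 0 0.25 0 0 0 1;0 0 0.25 0 0 0 1;0 0 0.25 0 0 0 1;0 0 0.25 0 0 0 1;0 0 0.2 0 0 0 1;0 0 0.06 0 0 0 1"
}}

```text
time_s: 13.6
tcp_pos: [0.4735, -0.1108, 0.0745]
ee_rot: [[-0.98, 0.199, -0.0], [0.199, 0.98, -0.001], [0.0, -0.001, -1.0]]
wrist_force: [-4.3, 2.8, 13.2]
gripper_width: 0.229
gripper_force: 30.0
```

{"api": "jog_arm", "payload": {
  "plan": "0 0 0.04 0 0 0 1;0 0 0.03 0 0 0 1;0 0 0 0 0 0 1;0 0 0 0 0 0 1;0 0 0 0 0 0 1;0 0 0 0 0 0 1;0 0 0 0 0 0 1;0 0 0 0 0 0 1;0 0 0 0 0 0 1;0 0 0 0 0 0 1"
}}

```text
time_s: 14.6
tcp_pos: [0.4735, -0.1108, 0.0745]
ee_rot: [[-0.98, 0.199, 0.001], [0.199, 0.98, -0.001], [-0.001, -0.0, -1.0]]
wrist_force: [-4.8, 2.7, 14.2]
gripper_width: 0.228
gripper_force: 30.0
```

```bash
python3 - <<'E'
from h import *
p,d,K,T=cap("side"); save(cv2.resize(p[110:240,300:440],None,fx=4,fy=4,interpolation=2),"side5")
E
python3 go.py 586 -300.4 155 194.5
```

```text
t 14.7 tcp [ 0.4735 -0.1108  0.0745] a 168.5 w 0.228 F [-4.9  2.1 14.5]
turn units [-0.    0.01 -3.25] shift units in turned frame [-2.46 -8.47 -3.22] in present frame [-5.92 -6.54 -3.21]
```

View pics/side5.png

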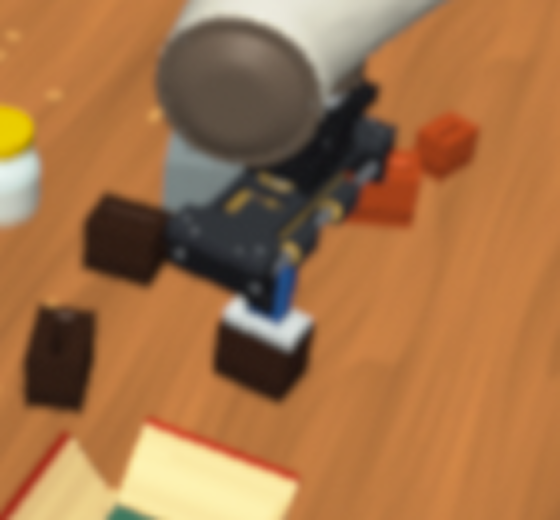

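The shoulder (268,320) is flush on the dark base. Now I'll return the gauge to its stand.

{"api": "jog_arm", "payload": {
  "plan": "0 0 -0.4 0 0 0 1;0 0 -0.8 0 0 0 1;0 0 -0.9 0 0 0 1;0 0 -0.8 0 0 0 1;0 0 -0.3 0 0 -0.65 1;-0.1 -0.4 0 0 0 -0.9 1;-0.2 -0.8 0 0 0 -0.9 1;-0.25 -0.9 0 0 0 -0.8 1;-0.25 -0.9 0 0 0 0 1;-0.25 -0.9 0 0 0 0 1"
}}

```text
time_s: 15.65
tcp_pos: [0.5131, -0.2035, 0.1524]
ee_rot: [[-0.968, -0.25, 0.0], [-0.25, 0.968, 0.0], [-0.0, -0.0, -1.0]]
wrist_force: [-0.8, 1.1, -0.9]
gripper_width: 0.225
gripper_force: 30.0
```

```bash
python3 go.py 586 -300.4 140 194.5
```

```text
t 15.7 tcp [ 0.5131 -0.2035  0.1524] a -165.5 w 0.225 F [-0.8  1.1 -0.9]
turn units [-0.  0. -0.] shift units in turned frame [-1.85 -4.48  0.5 ] in present frame [-1.85 -4.48  0.5 ]
```

{"api": "jog_arm", "payload": {
  "plan": "-0.37 -0.9 0 0 0 0 1;-0.37 -0.9 0 0 0 0 1;-0.37 -0.9 0 0 0 0 1;-0.37 -0.9 0 0 0 0 1;-0.25 -0.6 0.2 0 0 0 1;-0.12 -0.28 0.3 0 0 0 1;0 0 0.3 0 0 0 1;0 0 0 0 0 0 1;0 0 0 0 0 0 1;0 0 0 0 0 0 1"
}}

```text
time_s: 16.65
tcp_pos: [0.5855, -0.2991, 0.1329]
ee_rot: [[-0.968, -0.251, 0.001], [-0.251, 0.968, -0.0], [-0.001, -0.0, -1.0]]
wrist_force: [0.2, -0.1, -1.1]
gripper_width: 0.225
gripper_force: 30.0
```

```bash
python3 go.py 586 -300.4 74.5 194.5
```

```text
t 16.6 tcp [ 0.5855 -0.2991  0.1329] a -165.5 w 0.225 F [ 0.2 -0.1 -1.1]
turn units [-0.  0.  0.] shift units in turned frame [-0.01 -0.06  2.34] in present frame [-0.01 -0.05  2.34]
```

{"api": "jog_arm", "payload": {
  "plan": "0 -0.05 0.15 0 0 0 1;0 0 0.3 0 0 0 1;0 0 0.3 0 0 0 1;0 0 0.25 0 0 0 1;0 0 0.25 0 0 0 1;0 0 0.25 0 0 0 1;0 0 0.25 0 0 0 1;0 0 0.25 0 0 0 1;0 0 0.25 0 0 0 1;0 0 0.1 0 0 0 1"
}}

```text
time_s: 17.65
tcp_pos: [0.586, -0.301, 0.0745]
ee_rot: [[-0.968, -0.251, -0.0], [-0.251, 0.968, -0.001], [0.0, -0.001, -1.0]]
wrist_force: [-4.3, 3.5, 11.7]
gripper_width: 0.232
gripper_force: 30.0
```

{"api": "jog_arm", "payload": {
  "plan": "0 0 0 0 0 0 -0.3;0 0 0 0 0 0 -0.3;0 0 0 0 0 0 -0.3;0 0 0 0 0 0 -0.3;0 0 0 0 0 0 -0.3;0 0 0 0 0 0 -0.3;0 0 -0.4 0 0 0 -0.3;0 0 -0.9 0 0 0 -0.3;0 0 -1 0 0 0 -0.3;0 0 -1 0 0 0 -0.3"
}}

```text
time_s: 18.65
tcp_pos: [0.5859, -0.3009, 0.1577]
ee_rot: [[-0.968, -0.25, 0.0], [-0.25, 0.968, -0.0], [-0.0, -0.0, -1.0]]
wrist_force: [-0.2, 0.4, 0.3]
gripper_width: 0.647
gripper_force: 0.0
```

```bash
python3 - <<'E'
from h import *
for n in ("top","side"):
    p,d,K,T=cap(n); P=cloud(d,K,T); print(n);rects(P,p,.042,.056,(0.38,.56,-.42,-.02));rects(P,p,.09,.125,(0.5,.65,-.36,-.24))
E
python3 go.py 449 -346 150 197
```

```text
top
[426, 222, 19, 6, 77] c [551.5, -310.2] sz [13.7, 49.3] ang 2.8 z [0.046, 0.051, 0.055] rgb [101.0, 106.0, 106.0] mean [552.4, -306.5]
[438, 251, 23, 26, 349] c [448.1, -346.2] sz [59.8, 45.5] ang 16.9 z [0.045, 0.051, 0.055] rgb [149.0, 58.0, 23.0] mean [447.7, -345.7]
side
[359, 144, 6, 12, 37] c [552.7, -308.4] sz [13.1, 56.8] ang 1.6 z [0.043, 0.051, 0.054] rgb [139.0, 139.0, 134.0] mean [553.5, -299.4]
[387, 146, 19, 12, 183] c [449.7, -346.1] sz [60.0, 49.0] ang 18.5 z [0.043, 0.05, 0.053] rgb [183.0, 77.0, 33.0] mean [449.1, -342.0]
[354, 183, 25, 18, 252] c [474.2, -111.2] sz [46.3, 61.8] ang 79.4 z [0.044, 0.05, 0.053] rgb [66.0, 40.0, 25.0] mean [473.9, -108.5]
[350, 129, 10, 11, 96] c [585.7, -297.5] sz [29.4, 18.2] ang 12.4 z [0.092, 0.11, 0.12] rgb [62.0, 90.0, 143.0] mean [584.5, -295.4]
t 18.8 tcp [ 0.5883 -0.302   0.1616] a -165.5 w 0.652 F [ 0.3 -0.1  0.9]
turn units [-0.04  0.05 -0.31] shift units in turned frame [ 5.84 -0.06  0.46] in present frame [ 5.84 -0.31  0.42]
```

{"api": "jog_arm", "payload": {
  "plan": "0.5 0 0 0 0 -0.31 -1;0.8 -0.01 0 0 0 0 -1;0.9 -0.01 0 0 0 0 -1;0.9 -0.01 0 0 0 0 -1;0.9 -0.01 0 0 0 0 -1;0.9 -0.01 0 0 0 0 -1;0.6 0 0.5 0 0 0 -1;0.33 0 0.8 0 0 0 -1;0 0 1 0 0 0 -1;0 0 0.8 0 0 0 -1"
}}

```text
time_s: 19.75
tcp_pos: [0.4457, -0.3439, 0.0776]
ee_rot: [[-0.957, -0.291, -0.0], [-0.291, 0.957, 0.0], [0.0, 0.001, -1.0]]
wrist_force: [-0.6, -0.3, -0.4]
gripper_width: 0.997
gripper_force: 0.0
```

```bash
python3 go.py 449 -346 18 197
```

```text
t 19.8 tcp [ 0.4457 -0.3439  0.0776] a -163.1 w 0.997 F [-0.6 -0.3 -0.4]
turn units [ 0.   -0.   -0.01] shift units in turned frame [-0.1  -0.12  2.38] in present frame [-0.1  -0.12  2.38]
```

{"api": "jog_arm", "payload": {
  "plan": "-0.1 -0.12 0.2 0 0 0 -1;0 0 0.7 0 0 0 -1;0 0 0.8 0 0 0 -1;0 0 0.5 0 0 0 -1;0 0 0.18 0 0 0 -1;0 0 0 0 0 0 1;0 0 0 0 0 0 1;0 0 0 0 0 0 1;0 0 0 0 0 0 1;0 0 0 0 0 0 1"
}}

```text
time_s: 20.75
tcp_pos: [0.4501, -0.3463, 0.0196]
ee_rot: [[-0.957, -0.292, 0.001], [-0.292, 0.957, -0.0], [-0.001, -0.001, -1.0]]
wrist_force: [-0.2, -0.6, 0.1]
gripper_width: 0.632
gripper_force: 0.0
```

{"api": "jog_arm", "payload": {
  "plan": "0 0 0 0 0 0 1;0 0 0 0 0 0 1;0 0 0 0 0 0 1;0 0 -0.4 0 0 0 1;0 0 -0.9 0 0 0 1;0 0 -1 0 0 0 1;0 0 -1 0 0 0 1;0 0 -1 0 0 0 1;0 0 -0.6 0 0 0 1;0 0 0 0 0 0 1"
}}

```text
time_s: 21.75
tcp_pos: [0.4512, -0.3469, 0.1445]
ee_rot: [[-0.956, -0.292, 0.005], [-0.292, 0.956, -0.003], [-0.004, -0.004, -1.0]]
wrist_force: [0.6, -0.5, -1.8]
gripper_width: 0.505
gripper_force: 30.0
```

```bash
python3 go.py 475 249 140 176
```

```text
t 21.8 tcp [ 0.4512 -0.3469  0.1445] a -163.0 w 0.505 F [ 0.6 -0.5 -1.8]
turn units [-0.02  0.04  2.62] shift units in turned frame [ 0.71 23.84  0.18] in present frame [-7.87 22.52  0.12]
```

{"api": "jog_arm", "payload": {
  "plan": "0 0 0 0 0 0.5 1;0 0 0 0 0 0.9 1;0 0.3 0 0 0 0.9 1;0 0.7 0 0 0 0.32 1;0 1 0 0 0 0 1;0 1 0 0 0 0 1;0 1 0 0 0 0 1;0 1 0 0 0 0 1;0 1 0 0 0 0 1;0 1 0 0 0 0 1"
}}

```text
time_s: 22.75
tcp_pos: [0.4591, -0.1704, 0.1404]
ee_rot: [[-0.998, 0.07, -0.002], [0.07, 0.998, 0.0], [0.002, 0.0, -1.0]]
wrist_force: [1.5, -0.3, -1.7]
gripper_width: 0.501
gripper_force: 30.0
```

{"api": "jog_arm", "payload": {
  "plan": "0.05 1 0 0 0 0 1;0.05 1 0 0 0 0 1;0.05 1 0 0 0 0 1;0.05 1 0 0 0 0 1;0.05 1 0 0 0 0 1;0.05 1 0 0 0 0 1;0.05 1 0 0 0 0 1;0.05 1 0 0 0 0 1;0.05 1 0 0 0 0 1;0.05 1 0 0 0 0 1"
}}

```text
time_s: 23.75
tcp_pos: [0.4641, 0.0794, 0.1405]
ee_rot: [[-0.998, 0.07, -0.002], [0.07, 0.998, -0.001], [0.002, -0.001, -1.0]]
wrist_force: [0.3, -0.4, -1.6]
gripper_width: 0.504
gripper_force: 30.0
```

```bash
python3 go.py 475 249 120 176
```

```text
t 23.8 tcp [0.4641 0.0794 0.1405] a 176.0 w 0.504 F [ 0.3 -0.4 -1.6]
turn units [-0.01 -0.01 -0.  ] shift units in turned frame [0.04 6.8  0.82] in present frame [0.04 6.8  0.82]
```

{"api": "jog_arm", "payload": {
  "plan": "0 1 0 0 0 0 1;0 1 0 0 0 0 1;0 1 0 0 0 0 1;0 1 0 0 0 0 1;0 1 0 0 0 0 1;0 0.9 0.2 0 0 0 1;0.03 0.6 0.5 0 0 0 1;0 0.28 0.6 0 0 0 1;0 0 0.6 0 0 0 1;0 0 0.5 0 0 0 1"
}}

```text
time_s: 24.75
tcp_pos: [0.475, 0.2471, 0.0792]
ee_rot: [[-0.998, 0.07, -0.003], [0.07, 0.998, -0.002], [0.003, -0.002, -1.0]]
wrist_force: [0.3, -0.5, -2.4]
gripper_width: 0.503
gripper_force: 30.0
```

```bash
python3 go.py 475 249 32 176
```

```text
t 24.8 tcp [0.475  0.2471 0.0792] a 176.0 w 0.503 F [ 0.3 -0.5 -2.4]
turn units [-0.02 -0.02 -0.  ] shift units in turned frame [0.   0.08 1.89] in present frame [-0.    0.08  1.89]
```

{"api": "jog_arm", "payload": {
  "plan": "0 0.05 0.5 0 0 0 1;0 0 0.5 0 0 0 1;0 0 0.4 0 0 0 1;0 0 0.2 0 0 0 1;0 0 0.15 0 0 0 1;0 0 0.1 0 0 0 1;0 0 0.05 0 0 0 1;0 0 0 0 0 0 1;0 0 0 0 0 0 1;0 0 0 0 0 0 1"
}}

```text
time_s: 25.75
tcp_pos: [0.4764, 0.2492, 0.0344]
ee_rot: [[-0.998, 0.07, 0.001], [0.07, 0.998, 0.0], [-0.0, 0.001, -1.0]]
wrist_force: [0.3, 0.7, -2.1]
gripper_width: 0.503
gripper_force: 30.0
```

```bash
python3 go.py 475 249 32 176
```

```text
t 25.8 tcp [0.4764 0.2492 0.0344] a 176.0 w 0.503 F [ 0.3  0.7 -2.1]
turn units [ 0.  0. -0.] shift units in turned frame [ 0.05 -0.01  0.1 ] in present frame [ 0.05 -0.01  0.1 ]
```

{"api": "jog_arm", "payload": {
  "plan": "0 0 0.08 0 0 0 1;0 0 0.06 0 0 0 1;0 0 0 0 0 0 1;0 0 0 0 0 0 -0.4;0 0 0 0 0 0 -0.4;0 0 0 0 0 0 -0.4;0 0 0 0 0 0 -0.4;0 0 0 0 0 0 -0.4;0 0 0 0 0 0 -0.4;0 0 -0.3 0 0 0 -0.4"
}}

```text
time_s: 26.75
tcp_pos: [0.4756, 0.2486, 0.0374]
ee_rot: [[-0.998, 0.07, -0.002], [0.07, 0.998, -0.002], [0.002, -0.002, -1.0]]
wrist_force: [-0.3, 0.2, 0.7]
gripper_width: 0.701
gripper_force: 0.0
```

{"api": "jog_arm", "payload": {
  "plan": "0 0 -0.8 0 0 0 -0.4;0 0 -1 0 0 0 -0.4;0 0 -1 0 0 0 -0.4;0 0 -1 0 0 0 -0.4;0 -0.5 -0.5 0 0 0 -0.4;0 -0.9 0 0 0 0 -0.4;0 -1 0 0 0 0 -0.7;0 -1 0 0 0 0 -1;0 -1 0 0 0 0 -1;0 -1 0 0 0 0 -1"
}}

```text
time_s: 27.75
tcp_pos: [0.4659, 0.1126, 0.1454]
ee_rot: [[-0.998, 0.07, -0.001], [0.07, 0.998, -0.0], [0.001, -0.0, -1.0]]
wrist_force: [-0.3, 0.1, 0.5]
gripper_width: 0.958
gripper_force: 0.0
```

```bash
python3 - <<'E'
from h import *
for n in ("top","side"):
    p,d,K,T=cap(n); P=cloud(d,K,T); print(n);rects(P,p,.055,.069,(0.42,.53,.08,.31));rects(P,p,.043,.056,(0.38,.56,-.2,-.02))
E
python3 go.py 473.5 -111 140 168.5
```

```text
top
[351, 240, 21, 25, 330] c [472.5, -111.7] sz [44.2, 60.2] ang 79.4 z [0.047, 0.051, 0.054] rgb [70.0, 43.0, 26.0] mean [472.4, -111.7]
side
[299, 270, 32, 27, 459] c [476.2, 248.4] sz [45.9, 60.6] ang 85.8 z [0.057, 0.063, 0.065] rgb [174.0, 73.0, 33.0] mean [475.6, 249.9]
[361, 192, 14, 10, 58] c [464.6, -94.5] sz [21.1, 35.6] ang 81.8 z [0.043, 0.05, 0.052] rgb [54.0, 38.0, 29.0] mean [463.9, -91.0]
t 27.9 tcp [0.4652 0.1114 0.1452] a 175.8 w 0.983 F [-0.3 -0.3 -0.9]
turn units [-0.01 -0.01  0.91] shift units in turned frame [-2.1  -8.65  0.21] in present frame [-0.98 -8.85  0.22]
```

{"api": "jog_arm", "payload": {
  "plan": "-0.1 -0.9 0 0 0 0.9 -1;-0.2 -1 0 0 0 0 -1;-0.25 -1 0 0 0 0 -1;-0.25 -1 0 0 0 0 -1;-0.25 -1 0 0 0 0 -1;-0.25 -1 0 0 0 0 -1;-0.25 -1 0 0 0 0 -1;-0.25 -1 0 0 0 0 -1;-0.2 -0.7 0.5 0 0 0 -1;0 -0.1 0.8 0 0 0 -1"
}}

```text
time_s: 28.85
tcp_pos: [0.4774, -0.1102, 0.1136]
ee_rot: [[-0.981, 0.196, 0.003], [0.196, 0.981, 0.0], [-0.003, 0.001, -1.0]]
wrist_force: [0.1, 0.9, -0.8]
gripper_width: 1.002
gripper_force: 0.0
```

```bash
python3 go.py 473.3 -111.3 18 169
```

```text
t 28.9 tcp [ 0.4774 -0.1102  0.1136] a 168.7 w 1.002 F [ 0.1  0.9 -0.8]
turn units [ 0.    0.02 -0.04] shift units in turned frame [ 0.15 -0.08  3.82] in present frame [ 0.16 -0.08  3.82]
```

{"api": "jog_arm", "payload": {
  "plan": "0.15 -0.07 0.8 0 0 0 -1;0 0 0.9 0 0 0 -1;0 0 0.9 0 0 0 -1;0 0 0.7 0 0 0 -1;0 0 0.4 0 0 0 -1;0 0 0.12 0 0 0 -1;0 0 0 0 0 0 1;0 0 0 0 0 0 1;0 0 0 0 0 0 1;0 0 0 0 0 0 1"
}}

```text
time_s: 29.85
tcp_pos: [0.4728, -0.1096, 0.0182]
ee_rot: [[-0.981, 0.194, 0.001], [0.194, 0.981, 0.0], [-0.001, 0.0, -1.0]]
wrist_force: [-0.4, -0.8, -1.1]
gripper_width: 0.723
gripper_force: 0.0
```

{"api": "jog_arm", "payload": {
  "plan": "0 0 0 0 0 0 1;0 0 0 0 0 0 1;0 0 0 0 0 0 1;0 0 0 0 0 0 1;0 0 -0.4 0 0 0 1;0 0 -0.9 0 0 0 1;0 0 -1 0 0 0 1;0 0 -1 0 0 0 1;0 0 -1 0 0 0 1;0 0 -0.6 0 0 0 1"
}}

```text
time_s: 30.85
tcp_pos: [0.4729, -0.1097, 0.1425]
ee_rot: [[-0.981, 0.194, 0.003], [0.194, 0.981, 0.0], [-0.003, 0.001, -1.0]]
wrist_force: [0.2, 0.3, -1.5]
gripper_width: 0.502
gripper_force: 30.0
```

```bash
python3 go.py 467.5 145 140 176
```

```text
t 30.9 tcp [ 0.4729 -0.1097  0.1425] a 168.8 w 0.502 F [ 0.2  0.3 -1.5]
turn units [ 0.    0.02 -0.9 ] shift units in turned frame [ 0.93 10.15  0.1 ] in present frame [2.19 9.95 0.1 ]
```

{"api": "jog_arm", "payload": {
  "plan": "0 0.4 0 0 0 -0.9 1;0.1 1 0 0 0 0 1;0.1 1 0 0 0 0 1;0.1 1 0 0 0 0 1;0.1 1 0 0 0 0 1;0.1 1 0 0 0 0 1;0.1 1 0 0 0 0 1;0.1 1 0 0 0 0 1;0.1 1 0 0 0 0 1;0.1 1 0 0 0 0 1"
}}

```text
time_s: 31.85
tcp_pos: [0.4671, 0.127, 0.1404]
ee_rot: [[-0.998, 0.07, -0.0], [0.07, 0.998, 0.0], [0.0, 0.0, -1.0]]
wrist_force: [0.5, 0.8, -0.9]
gripper_width: 0.505
gripper_force: 30.0
```

```bash
python3 go.py 467.5 145 35 176
```

```text
t 31.9 tcp [0.4671 0.127  0.1404] a 176.0 w 0.505 F [ 0.5  0.8 -0.9]
turn units [ 0. -0. -0.] shift units in turned frame [0.03 0.72 4.22] in present frame [0.03 0.72 4.22]
```

{"api": "jog_arm", "payload": {
  "plan": "0.03 0.5 0.2 0 0 0 1;0 0.22 0.7 0 0 0 1;0 0 0.8 0 0 0 1;0 0 0.8 0 0 0 1;0 0 0.7 0 0 0 1;0 0 0.5 0 0 0 1;0 0 0.3 0 0 0 1;0 0 0.2 0 0 0 1;0 0 0 0 0 0 1;0 0 0 0 0 0 1"
}}

```text
time_s: 32.85
tcp_pos: [0.4685, 0.1443, 0.0355]
ee_rot: [[-0.998, 0.07, 0.001], [0.07, 0.998, 0.0], [-0.001, 0.0, -1.0]]
wrist_force: [-0.7, 0.7, -2.2]
gripper_width: 0.504
gripper_force: 30.0
```

```bash
python3 go.py 467.5 145 31.5 176
```

```text
t 32.9 tcp [0.4685 0.1443 0.0355] a 176.0 w 0.504 F [-0.7  0.7 -2.2]
turn units [ 0.    0.01 -0.  ] shift units in turned frame [0.04 0.03 0.16] in present frame [0.04 0.03 0.16]
```

{"api": "jog_arm", "payload": {
  "plan": "0 0 0.1 0 0 0 1;0 0 0.06 0 0 0 1;0 0 0 0 0 0 1;0 0 0 0 0 0 -0.4;0 0 0 0 0 0 -0.4;0 0 0 0 0 0 -0.4;0 0 0 0 0 0 -0.4;0 0 0 0 0 0 -0.4;0 0 -0.2 0 0 0 -0.4;0 0 -0.6 0 0 0 -0.4"
}}

```text
time_s: 33.85
tcp_pos: [0.4672, 0.1436, 0.0504]
ee_rot: [[-0.998, 0.07, -0.003], [0.07, 0.998, -0.002], [0.003, -0.002, -1.0]]
wrist_force: [-0.0, 0.1, -0.3]
gripper_width: 0.7
gripper_force: 0.0
```

{"api": "jog_arm", "payload": {
  "plan": "0 0 -1 0 0 0 -0.4;0 0 -1 0 0 0 -0.4;0 0 -1 0 0 0 -0.4;-0.4 0.1 -0.8 0 0 0 0;-0.8 0.3 0 0 0 0 1;-1 0.3 0 0 0 0 1;-1 0.3 0 0 0 0 1;-1 0.3 0 0 0 0 1;-0.9 0.3 0 0 0 0 1;-0.5 0.2 0 0 0 0 1"
}}

```text
time_s: 34.85
tcp_pos: [0.6125, 0.1795, 0.146]
ee_rot: [[-0.998, 0.07, 0.0], [0.07, 0.998, -0.0], [-0.0, 0.0, -1.0]]
wrist_force: [-1.0, -0.6, 0.6]
gripper_width: 0.153
gripper_force: 0.0
```

```bash
python3 - <<'E'
from h import *
for n in ("top","side"):
    p,d,K,T=cap(n); P=cloud(d,K,T); print(n);rects(P,p,.055,.069,(0.42,.53,.08,.31))
    save(p[150:350,150:450] if n=="side" else p,n+"6")
E
python3 go.py 606 185 30 176
```

```text
top
[216, 235, 20, 25, 353] c [474.7, 247.6] sz [45.4, 60.4] ang 86.3 z [0.059, 0.062, 0.066] rgb [146.0, 58.0, 25.0] mean [474.1, 247.1]
[256, 239, 19, 24, 345] c [468.0, 142.6] sz [44.4, 60.0] ang 86.6 z [0.058, 0.063, 0.066] rgb [46.0, 31.0, 23.0] mean [468.0, 142.4]
side
[320, 240, 30, 23, 376] c [469.9, 143.4] sz [46.7, 61.1] ang 86.7 z [0.057, 0.063, 0.065] rgb [51.0, 37.0, 27.0] mean [469.3, 145.3]
[299, 270, 32, 27, 456] c [476.7, 248.3] sz [46.8, 61.1] ang 86.3 z [0.057, 0.062, 0.065] rgb [170.0, 71.0, 32.0] mean [475.6, 249.9]
t 35.0 tcp [0.6121 0.1795 0.1456] a 176.0 w 0.063 F [-0.  -0.7  0.1]
turn units [-0.  0. -0.] shift units in turned frame [0.26 0.2  4.63] in present frame [0.26 0.2  4.63]
```

View pics/side6.png

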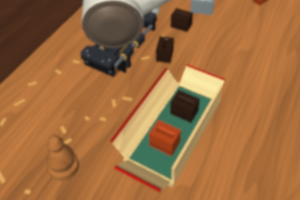

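Both bases stand slot up in the case: dark at (185,105) and red at (165,135) in the crop. Next is the far flap.

{"api": "jog_arm", "payload": {
  "plan": "0 0.2 0.6 0 0 0 1;0 0 0.9 0 0 0 1;0 0 0.9 0 0 0 1;0 0 0.9 0 0 0 1;0 0 0.8 0 0 0 1;0 0 0.5 0 0 0 1;0.3 0 0 0 0 0 1;0.3 0 0 0 0 0 1;0.3 0 0 0 0 0 1;0.3 0 0 0 0 0 1"
}}

```text
time_s: 35.95
tcp_pos: [0.5816, 0.1869, 0.0325]
ee_rot: [[-0.998, 0.069, 0.003], [0.069, 0.998, 0.001], [-0.003, 0.002, -1.0]]
wrist_force: [6.7, -2.9, 3.3]
gripper_width: 0.008
gripper_force: 3.9
```

```bash
python3 go.py 544.3 189.4 30 176
```

```text
t 36.0 tcp [0.5816 0.1869 0.0325] a 176.0 w 0.008 F [ 6.7 -2.9  3.3]
turn units [0.01 0.02 0.  ] shift units in turned frame [ 1.49 -0.    0.1 ] in present frame [ 1.49 -0.    0.1 ]
```

{"api": "jog_arm", "payload": {
  "plan": "0.2 0 0 0 0 0 1;0.2 0 0 0 0 0 1;0.2 0 0 0 0 0 1;0.2 0 0 0 0 0 1;0.15 0 0 0 0 0 1;0.15 0 0 0 0 0 1;0.1 0 0 0 0 0 1;0.1 0 0 0 0 0 1;0 0 0 0 0 0 1;0 0 0 0 0 0 1"
}}

```text
time_s: 36.95
tcp_pos: [0.5478, 0.1881, 0.0303]
ee_rot: [[-0.998, 0.07, -0.003], [0.07, 0.998, -0.001], [0.002, -0.001, -1.0]]
wrist_force: [0.1, -0.4, -0.2]
gripper_width: 0.011
gripper_force: 0.1
```

```bash
cat > flaps.py <<'E'
from h import *
# red rims and flap faces in the case frame
c=np.array([.471,.1945]); t=np.radians(-4); X=np.array([np.cos(t),np.sin(t)]); Y=np.array([-X[1],X[0]])
for n in("top","side"):
    p,d,K,T=cap(n); P=cloud(d,K,T); q=p.astype(int); cx=(P[...,:2]-c)@X; cy=(P[...,:2]-c)@Y; z=P[...,2]
    m=(q[...,0]>70)&(q[...,1]<.45*q[...,0])&(q[...,2]<.45*q[...,0])&(z>.04)&(z<.09)
    for nm,k in(("far",m&(cx>.056)&(cx<.13)&(abs(cy)<.125)),("left",m&(cy>.12)&(cy<.2)&(abs(cx)<.055)),("right",m&(cy<-.12)&(cy>-.2)&(abs(cx)<.055))):
        if k.sum()>3: print(n,nm,k.sum(),"out mm",np.round(np.median((cx if nm=="far" else abs(cy))[k])*1000,1),"z mm",np.round(np.median(z[k])*1000,1))
E
python3 flaps.py; python3 go.py 544.3 189.4 30 176
```

```text
top far 29 out mm 61.7 z mm 72.8
top right 120 out mm 174.1 z mm 52.4
side far 76 out mm 62.7 z mm 72.7
side left 165 out mm 176.6 z mm 51.4
side right 25 out mm 172.4 z mm 52.6
t 37.0 tcp [0.5479 0.1881 0.0303] a 176.0 w 0.001 F [ 0.4  0.4 -0.6]
turn units [-0.01 -0.02 -0.  ] shift units in turned frame [0.15 0.04 0.01] in present frame [0.15 0.04 0.01]
```

{"api": "jog_arm", "payload": {
  "plan": "0.1 0 0 0 0 0 1;0.06 0 0 0 0 0 1;0 0 0 0 0 0 1;-0.4 0 0 0 0 0 1;-0.6 0 -0.3 0 0 0 1;-0.4 0 -0.9 0 0 0 1;0 0 -1 0 0 0 1;0 0 -1 0 0 0 1;0 0 -0.9 0 0 0 1;0 0 -0.3 0 0 0 1"
}}

```text
time_s: 38.05
tcp_pos: [0.5809, 0.1869, 0.1435]
ee_rot: [[-0.998, 0.07, 0.003], [0.07, 0.998, 0.002], [-0.003, 0.002, -1.0]]
wrist_force: [1.4, 1.2, 0.1]
gripper_width: 0.004
gripper_force: 0.0
```

```bash
python3 flaps.py; python3 go.py 485.5 406 130 176
```

```text
top far 208 out mm 61.1 z mm 72.5
top left 112 out mm 173.7 z mm 50.7
top right 119 out mm 174.2 z mm 51.9
side far 257 out mm 62.1 z mm 72.8
side left 166 out mm 176.5 z mm 50.9
side right 36 out mm 172.4 z mm 52.7
t 38.1 tcp [0.5801 0.1867 0.1418] a 176.0 w 0.004 F [ 0.2  0.2 -0.2]
turn units [ 0.01  0.01 -0.  ] shift units in turned frame [4.39 8.49 0.47] in present frame [4.39 8.48 0.48]
```

{"api": "jog_arm", "payload": {
  "plan": "0.2 0.5 0 0 0 0 1;0.5 0.9 0 0 0 0 1;0.5 1 0 0 0 0 1;0.5 1 0 0 0 0 1;0.5 1 0 0 0 0 1;0.5 1 0 0 0 0 1;0.5 1 0 0 0 0 1;0.5 1 0 0 0 0 1;0.4 0.8 0 0 0 0 1;0.29 0.29 0.2 0 0 0 1"
}}

```text
time_s: 39.15
tcp_pos: [0.4838, 0.408, 0.1346]
ee_rot: [[-0.998, 0.068, -0.001], [0.068, 0.998, -0.001], [0.001, -0.001, -1.0]]
wrist_force: [-0.9, -0.5, -0.1]
gripper_width: 0.007
gripper_force: 0.0
```

```bash
python3 go.py 485.5 406 30 176;python3 go.py 481.4 344.5 30 176
```

```text
t 39.1 tcp [0.4838 0.408  0.1346] a 176.1 w 0.007 F [-0.9 -0.5 -0.1]
turn units [-0.01 -0.01  0.02] shift units in turned frame [-0.07 -0.08  4.18] in present frame [-0.08 -0.07  4.18]
t 39.1 tcp [0.4838 0.408  0.1346] a 176.1 w 0.007 F [-0.9 -0.5 -0.1]
turn units [-0.01 -0.01  0.02] shift units in turned frame [-0.08 -2.54  4.18] in present frame [-0.08 -2.54  4.18]
```

{"api": "jog_arm", "payload": {
  "plan": "0 0 0.6 0 0 0 1;0 0 0.9 0 0 0 1;0 0 0.9 0 0 0 1;0 0 0.9 0 0 0 1;0 0 0.6 0 0 0 1;0 0 0.28 0 0 0 1;0 -0.3 0 0 0 0 1;0 -0.3 0 0 0 0 1;0 -0.3 0 0 0 0 1;0 -0.3 0 0 0 0 1"
}}

```text
time_s: 40.15
tcp_pos: [0.485, 0.3801, 0.0345]
ee_rot: [[-0.998, 0.069, 0.007], [0.069, 0.998, 0.011], [-0.006, 0.011, -1.0]]
wrist_force: [-5.1, 12.1, 7.2]
gripper_width: 0.007
gripper_force: 5.8
```

{"api": "jog_arm", "payload": {
  "plan": "0 -0.25 0 0 0 0 1;0 -0.2 0 0 0 0 1;0 -0.2 0 0 0 0 1;0 -0.2 0 0 0 0 1;0 -0.15 0 0 0 0 1;0 -0.1 0 0 0 0 1;0 -0.05 0 0 0 0 1;0 0 0 0 0 0 1;0 0 0 0 0 0 1;0 0 0 0 0 0 1"
}}

```text
time_s: 41.15
tcp_pos: [0.4813, 0.347, 0.032]
ee_rot: [[-0.998, 0.07, 0.001], [0.07, 0.998, 0.001], [-0.001, 0.001, -1.0]]
wrist_force: [0.4, 1.7, 1.1]
gripper_width: 0.005
gripper_force: 1.2
```

```bash
python3 flaps.py;python3 go.py 481.4 344.5 30 176
```

```text
top far 204 out mm 61.2 z mm 73.0
top left 34 out mm 134.9 z mm 73.0
top right 121 out mm 174.1 z mm 52.2
side far 35 out mm 61.7 z mm 73.1
side right 31 out mm 172.0 z mm 53.1
t 41.2 tcp [0.481  0.3465 0.0312] a 176.0 w 0.003 F [-0.1  2.5  1.9]
turn units [-0.01 -0.   -0.01] shift units in turned frame [-0.02 -0.08  0.05] in present frame [-0.02 -0.08  0.05]
```

{"api": "jog_arm", "payload": {
  "plan": "0 -0.07 0 0 0 0 1;0 -0.05 0 0 0 0 1;0 0 0 0 0 0 1;0 0.3 0 0 0 0 1;0 0.6 -0.2 0 0 0 1;0 0.2 -0.8 0 0 0 1;0 0 -1 0 0 0 1;0 0 -1 0 0 0 1;0 0 -1 0 0 0 1;0 0 -0.4 0 0 0 1"
}}

```text
time_s: 42.25
tcp_pos: [0.4835, 0.3728, 0.144]
ee_rot: [[-0.998, 0.069, 0.002], [0.069, 0.998, 0.002], [-0.002, 0.002, -1.0]]
wrist_force: [-0.6, 0.4, 0.2]
gripper_width: 0.001
gripper_force: 0.0
```

```bash
python3 flaps.py;python3 go.py 456.3 -17 140 176
```

```text
top far 207 out mm 60.9 z mm 73.1
top left 72 out mm 130.8 z mm 72.0
top right 120 out mm 174.0 z mm 52.7
side left 60 out mm 134.8 z mm 72.8
t 42.4 tcp [0.4831 0.3725 0.1428] a 176.0 w 0.005 F [-0.4  0.6  0.3]
turn units [0.01 0.01 0.  ] shift units in turned frame [ -0.02 -15.62   0.11] in present frame [ -0.02 -15.62   0.08]
```

{"api": "jog_arm", "payload": {
  "plan": "0 -0.6 0 0 0 0 1;0 -1 0 0 0 0 1;0 -1 0 0 0 0 1;0 -1 0 0 0 0 1;0 -1 0 0 0 0 1;0 -1 0 0 0 0 1;0 -1 0 0 0 0 1;0 -1 0 0 0 0 1;0 -1 0 0 0 0 1;0 -1 0 0 0 0 1"
}}

```text
time_s: 43.35
tcp_pos: [0.4642, 0.1299, 0.1398]
ee_rot: [[-0.998, 0.07, -0.004], [0.07, 0.998, -0.002], [0.004, -0.002, -1.0]]
wrist_force: [0.4, 0.1, -0.0]
gripper_width: 0.006
gripper_force: 0.0
```

{"api": "jog_arm", "payload": {
  "plan": "0 -1 0 0 0 0 1;0 -1 0 0 0 0 1;0 -1 0 0 0 0 1;0 -1 0 0 0 0 1;0 -1 0 0 0 0 1;0 -0.7 0 0 0 0 1;0 -0.32 0 0 0 0 1;0 0 0.4 0 0 0 1;0 0 0.8 0 0 0 1;0 0 0.8 0 0 0 1"
}}

```text
time_s: 44.35
tcp_pos: [0.4551, -0.0175, 0.0902]
ee_rot: [[-0.998, 0.07, -0.0], [0.07, 0.998, 0.0], [0.0, 0.0, -1.0]]
wrist_force: [-0.3, -0.1, -0.2]
gripper_width: 0.007
gripper_force: 0.0
```

```bash
python3 go.py 456.3 -17 30 176; python3 go.py 460.5 43.9 30 176
```

```text
t 44.4 tcp [ 0.4551 -0.0175  0.0902] a 176.0 w 0.007 F [-0.3 -0.1 -0.2]
turn units [ 0. -0.  0.] shift units in turned frame [-0.05  0.02  2.41] in present frame [-0.05  0.02  2.41]
t 44.4 tcp [ 0.4551 -0.0175  0.0902] a 176.0 w 0.007 F [-0.3 -0.1 -0.2]
turn units [ 0. -0.  0.] shift units in turned frame [-0.04  2.46  2.41] in present frame [-0.05  2.46  2.41]
```

{"api": "jog_arm", "payload": {
  "plan": "-0.05 0 0.5 0 0 0 1;0 0 0.9 0 0 0 1;0 0 0.7 0 0 0 1;0 0 0.3 0 0 0 1;0 0.2 0 0 0 0 1;0 0.3 0 0 0 0 1;0 0.3 0 0 0 0 1;0 0.3 0 0 0 0 1;0 0.2 0 0 0 0 1;0 0.2 0 0 0 0 1"
}}

```text
time_s: 45.35
tcp_pos: [0.459, 0.0158, 0.0343]
ee_rot: [[-0.998, 0.067, -0.003], [0.067, 0.998, -0.007], [0.002, -0.007, -1.0]]
wrist_force: [1.4, -28.6, 26.3]
gripper_width: 0.0
gripper_force: 31.0
```

{"api": "jog_arm", "payload": {
  "plan": "0 0.2 0 0 0 0 1;0 0.2 0 0 0 0 1;0 0.2 0 0 0 0 1;0 0.15 0 0 0 0 1;0 0.1 0 0 0 0 1;0 0.1 0 0 0 0 1;0 0.05 0 0 0 0 1;0 0 0 0 0 0 1;0 0 0 0 0 0 1;0 0 0 0 0 0 1"
}}

```text
time_s: 46.35
tcp_pos: [0.4611, 0.0449, 0.0312]
ee_rot: [[-0.998, 0.069, -0.001], [0.069, 0.998, -0.0], [0.001, -0.0, -1.0]]
wrist_force: [-0.2, -2.1, 2.1]
gripper_width: 0.006
gripper_force: 1.1
```

```bash
python3 flaps.py;python3 go.py 460.5 43.9 30 176
```

```text
top far 175 out mm 61.1 z mm 72.9
top left 123 out mm 132.3 z mm 73.0
top right 11 out mm 135.4 z mm 73.6
side far 242 out mm 62.1 z mm 72.8
side left 133 out mm 134.8 z mm 72.6
side right 29 out mm 133.5 z mm 72.0
t 46.5 tcp [0.461  0.0448 0.0311] a 176.0 w 0.004 F [ 0.4 -1.1  1.4]
turn units [-0.   -0.01  0.  ] shift units in turned frame [ 0.02 -0.04  0.04] in present frame [ 0.02 -0.04  0.04]
```

Another small nudge, then retreat clear. I'll check everything after that.

{"api": "jog_arm", "payload": {
  "plan": "0 0.06 0 0 0 0 1;0 0.04 0 0 0 0 1;0 0 0 0 0 0 1;0 -0.3 0 0 0 0 1;0 -0.6 -0.2 0 0 0 1;0 -0.4 -0.8 0 0 0 1;0 -0.5 -1 0 0 0 1;0 -0.8 -1 0 0 0 1;0 -1 -1 0 0 0 1;0 -1 -0.9 0 0 0 1"
}}

```text
time_s: 47.45
tcp_pos: [0.4529, -0.0686, 0.1551]
ee_rot: [[-0.998, 0.069, 0.001], [0.069, 0.998, 0.001], [-0.001, 0.001, -1.0]]
wrist_force: [1.1, 0.3, 0.6]
gripper_width: 0.002
gripper_force: 0.0
```

{"api": "jog_arm", "payload": {
  "plan": "0 -1 -0.5 0 0 0 1;0 -1 0 0 0 0 1;0 -1 0 0 0 0 1;0 -0.8 0 0 0 0 1;0 -0.4 0 0 0 0 1;0 0 0 0 0 0 1;0 0 0 0 0 0 1;0 0 0 0 0 0 1;0 0 0 0 0 0 1;0 0 0 0 0 0 1"
}}

```text
time_s: 48.45
tcp_pos: [0.4461, -0.172, 0.1666]
ee_rot: [[-0.998, 0.069, 0.0], [0.069, 0.998, 0.0], [-0.0, 0.0, -1.0]]
wrist_force: [-0.4, 0.0, -0.6]
gripper_width: 0.001
gripper_force: 0.0
```

```bash
python3 flaps.py; python3 - <<'E'
from h import *
for n in ("top","side"):
    p,d,K,T=cap(n); P=cloud(d,K,T); print(n);rects(P,p,.055,.069,(0.43,.52,.08,.31)); rects(P,p,.09,.125,(0.5,.65,-.36,-.24)); rects(P,p,.02,.15,(.6,.8,-.25,.45),100)
    save(cv2.resize(p[100:360,150:480],None,fx=2.2,fy=2.2),n+"9")
E
```

```text
top far 194 out mm 61.1 z mm 73.0
top left 123 out mm 132.6 z mm 72.2
side far 258 out mm 62.1 z mm 72.9
side left 131 out mm 134.9 z mm 72.5
side right 90 out mm 131.1 z mm 72.5
top
[216, 235, 20, 25, 350] c [474.4, 247.4] sz [45.5, 59.8] ang 85.7 z [0.058, 0.063, 0.066] rgb [146.0, 58.0, 25.0] mean [474.2, 247.0]
[256, 239, 19, 24, 340] c [468.2, 142.3] sz [44.3, 60.3] ang 86.6 z [0.058, 0.063, 0.067] rgb [46.0, 31.0, 23.0] mean [468.2, 142.2]
[431, 203, 13, 13, 123] c [584.5, -301.2] sz [29.9, 20.9] ang 17.8 z [0.096, 0.117, 0.122] rgb [36.0, 71.0, 120.0] mean [583.4, -299.4]
[284, 132, 77, 40, 1341] c [745.6, -1.4] sz [211.2, 106.8] ang 88.9 z [0.029, 0.048, 0.054] rgb [155.0, 104.0, 59.0] mean [743.0, 34.9]
[387, 140, 27, 29, 603] c [742.8, -214.6] sz [66.2, 65.5] ang 14.6 z [0.035, 0.079, 0.084] rgb [185.0, 161.0, 50.0] mean [738.4, -212.4]
[166, 168, 28, 25, 503] c [656.0, 385.0] sz [49.2, 65.8] ang 54.0 z [0.022, 0.067, 0.118] rgb [103.0, 63.0, 32.0] mean [654.5, 381.2]
[381, 189, 18, 18, 288] c [623.0, -188.4] sz [44.5, 45.9] ang 90.0 z [0.027, 0.05, 0.054] rgb [61.0, 39.0, 
[... 537 characters left out ...]
147.0] mean [584.5, -295.7]
[289, 136, 21, 27, 476] c [744.6, -211.3] sz [66.3, 64.5] ang 76.7 z [0.025, 0.061, 0.083] rgb [216.0, 205.0, 114.0] mean [740.1, -201.7]
[321, 158, 19, 18, 228] c [623.6, -188.4] sz [46.5, 49.7] ang 1.0 z [0.023, 0.048, 0.053] rgb [65.0, 40.0, 26.0] mean [623.4, -179.7]
[233, 172, 56, 52, 1105] c [743.7, 0.5] sz [209.2, 106.2] ang 86.4 z [0.024, 0.047, 0.053] rgb [185.0, 127.0, 73.0] mean [741.5, 52.2]
[306, 186, 16, 22, 197] c [615.1, -35.4] sz [35.7, 64.8] ang 7.8 z [0.024, 0.05, 0.053] rgb [67.0, 42.0, 27.0] mean [614.5, -30.8]
[197, 285, 31, 42, 941] c [654.2, 399.0] sz [66.2, 44.0] ang 50.9 z [0.022, 0.064, 0.117] rgb [168.0, 108.0, 58.0] mean [651.8, 401.2]
```

View pics/side9.png

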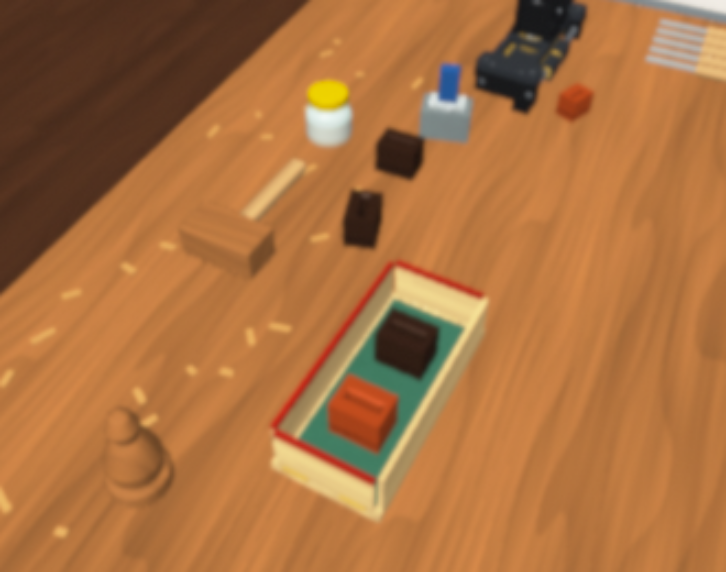

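The picture shows all three flaps upright, red (363,412) and dark (407,343) standing slot up in the case, and the gauge home in its stand (447,100). The bystanders haven't moved, so I'm handing in.

```bash
python3 -c "
from station import r
print(r.finish_job())"
```

```text
the job is handed in; nothing more can be done
None
```

I handed the job in at about 49 s with no verdict returned: red then dark gauged and packed slot up, flaps upright, gauge back in its stand, bystanders unmoved, and no pale base found on the bench.

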